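Set the dehumidifier's gated mode lever to the blue slot

TASK

The dehumidifier's mode lever stands in its off slot, at the white dot. Push the lever with your fingers through the H-shaped gate into the slot marked by the blue dot, fully home to the slot's end, without running it into any other slot end on the way. Only push it, never grip the knob between the fingers, and leave the pot, the red box, the carabiner and the trivet where they are.

Things in the scene. Friction and masses are not known exactly. Their poses are not given: they have to be found in the camera images.
- dehumidifier: White compact dehumidifier, fixed on the white shelf (z = 0), 170 (its x) x 220 (its y) x 250 mm tall, origin at the centre of its underside; its front, with the bucket, faces its -x, roughly towards the robot, and its left is +y. Its flat lid, 250 mm up, is level with a gate plate, see gate_center.
- gate_center (a point): centre of the gate, on the gate plate's top, 250 mm above the dehumidifier's origin, same axes. Double-H gate: three slots 14 mm wide along x at y = +24 (left), 0 (middle), -24 mm (right), each from x = -27 to +27 mm, joined only by a 14 mm wide crossbar along y at x = 0. So six slot ends, three near the robot (-x), three far, each with a dot just beyond it.
- lever_side (a joint): sideways tilt a of the lever (rad), about the dehumidifier's x axis through a pivot 75 mm straight below gate_center; 0 = middle slot, -0.31 = left slot (+y), +0.31 = right slot (-y); limits +-0.325. Dry friction as for lever_fore.
- lever_fore (a joint): fore-and-aft tilt b (rad) at the same pivot; 0 = in the crossbar, positive leans to +x, away from the robot; limits +-0.285 = home at a slot's end. A point r up the lever lies at r*(sin b, -sin a cos b, cos a cos b) from the pivot in the dehumidifier's axes. Dry friction: about 2 N at the knob moves the lever, and it stays where it is left (no spring, no detent).
- lever_knob (a point): centre of the lever's orange knob, 145 mm from the pivot along the lever (70 mm above the gate plate when upright). The knob is an eight-sided prism 28 mm across and 32 mm tall, on a steel stem 8 mm thick; the stem has 3 mm play each side in the slots (about 6 mm at the knob)
- lever_stem (a point): point on the stem's axis 75 mm from the pivot, level with the gate plate's top when upright; about 14 mm from a slot's dot (seen from above) when the lever is home in that slot, 35 mm when it is in the crossbar
- dot_white (a point): white dot, 10 mm across with a black rim, on the gate plate at the near end of the left slot (x = -35, y = +24 mm from gate_center): OFF, where the lever starts
- dot_grey (a point): dark grey dot at the far end of the left slot (x = +35, y = +24 mm from gate_center)
- grip_near: face of the knob towards the robot (-x), 17 mm wide, 32 tall; origin at the knob's centre
- grip_far: face of the knob away from the robot (+x); origin at the knob's centre
- grip_left: left (+y) face of the knob; origin at the knob's centre
- grip_right: right (-y) face of the knob; origin at the knob's centre
- dot_blue: blue dot, flat, 12 mm across, flush on the gate plate, 35 mm in x from the crossbar's middle line, in line with the slot whose end it marks; origin at its centre. Which of the four ends (near or far; middle or right slot) it marks varies
- dot_green: green dot, flat, 12 mm across, flush on the gate plate, 35 mm in x from the crossbar's middle line, in line with the slot whose end it marks; origin at its centre. Which of the four ends (near or far; middle or right slot) it marks varies
- dot_yellow: yellow dot, flat, 12 mm across, flush on the gate plate, 35 mm in x from the crossbar's middle line, in line with the slot whose end it marks; origin at its centre. Which of the four ends (near or far; middle or right slot) it marks varies
- dot_red: red dot, flat, 12 mm across, flush on the gate plate, 35 mm in x from the crossbar's middle line, in line with the slot whose end it marks; origin at its centre. Which of the four ends (near or far; middle or right slot) it marks varies
- planter: blue ceramic planter pot, 116 mm across at the rim, 115 mm tall, standing loose on the trivet; origin at the centre of its underside
- red_box: red plastic box with a shut flip-top lid, 134 x 94 x 75 mm, loose on the shelf to the left of the dehumidifier; origin at the centre of its underside
- carabiner: chrome carabiner, 76 x 37 x 8 mm, lying loose on the dehumidifier's lid, right of the gate; origin at the centre of its underside
- trivet: round grey-green silicone trivet, 160 mm across, 6 mm thick, lying loose on the shelf to the right of the dehumidifier, under the pot; origin at the centre of its underside

How it is judged:
By the outcome, as a careful person would: the job done as asked, in the order asked, and still so for the second after the job is handed in, with the robot touching nothing.
It also fails if it takes over 45 s, if anything falls off the work surface, if the arm or the gripper's body presses on something with over 40 N, if the wrist force passes 120 N, or if a joint passes its speed limit or range.

ROBOT

A 6-joint arm with a two-finger parallel gripper is mounted at the origin on the work surface. World frame = base frame: x ahead of the robot, y to its left, z up, the work surface at z = 0. Lengths are in m, angles in degrees, forces in N, time in s.
With the tool pointing down it reaches from about 0.375 to 0.9 m from the base axis. Payload 3.1 kg.
Tool frame: the origin (TCP) lies midway between the tips of the shut fingers; the grasp point (between the pads) lies bot.hold_point_z behind it (bot.hold_point_z is the distance from the TCP to the grasp point, in m); z points along the fingers, y is the direction in which the jaws open and shut (so a half turn about z gives the same grasp; the last joint's range is limited). The gripper opens to 87 mm and grips with 3 to 60 N. Pads are 19 mm wide; open, the fingers measure 117 mm over their backs; the gripper's body (75 mm by 190 mm) begins 51 mm behind the grasp point.
Start: joints at [52.855, 30.224, 82.088, -0, 67.689, -10.227], TCP at [0.283, 0.557, 0.223] pointing down, gripper open.
Joint ranges: [-176.69, 176.69], [-43.24, 126.21], [12.49, 139.97], [-82, 262], [0, 151.66], [-163.58, 163.58]. Speed limits (degrees/s): [159.86, 159.86, 180, 180, 180, 180].

INTERFACE

Orientations are given as a 3x3 rotation matrix whose columns are the frame's x, y, z axes.
In Python, from rig import bot, vision, hand_in gives the robot as it stands. The module is installed in compiled form; this text tells all that it offers.
- The arm moves only by the shell command python3 -m handwheel 'ROWS'. ROWS is JSON, a list of rows, each an object of numbers: "hand": the gripper's target within -1 to 1 (fully open at 1, half-way at 0, shut at -1); "dx", "dy", "dz": the shift along the world's x, y, z in cm; "wx", "wy", "wz": the turn, a rotation vector about the world's x, y, z in rad. In form: [{"hand": .., "dx": .., "dy": .., "dz": .., "wx": .., "wy": .., "wz": ..}, ...]. A call has 1 to 10 rows; each row shifts and turns the commanded pose from where the row before left it; what a row does not reach is not made up. A row lasts 1/10 s, in which the tool goes at most 50 mm and 8.59 degrees, less where a joint would pass 70% of its speed; a pose out of reach is approached as far as the arm can. A call with a gripper value outside its range is refused whole. The fingers move at their own pace and stop on an object; the grip force is fixed at half the most. Time passes only in rows, so rows that do not move let the fingers close. It gives the time, the measured TCP pose, the force and the opening at its end, in the units of the state.
- bot.read_state(): the state, without advancing time (a new reading comes with each control period).
- vision.capture(name): name is "scene" or "side" or "wrist"; returns (picture, depth): 384x512x3 uint8, red, green, blue; 384x512 float32, m along the optical axis (not along the pixel's ray), 0 where there is no reading.
- vision.get_calibration(name): a dict with "fx", "fy", "cx", "cy" (pixels), "rvec" (rotation vector, rad) and "tvec" (3), from world to camera coordinates, as OpenCV has them. Camera axes: x right, y down, z forward; pixel columns grow to the right and rows downward; lengths in m; the calibration is good to about 2 mm. A picture is of the moment at which its call begins: read the wrist's pose just before it. get_calibration takes no time and is no camera call; for the wrist camera it gives the pose at the moment of the call.
- hand_in(): hands the job in, once; it reports no verdict.
The state is a dict: "time_s": time; "joint_positions": joint angles; "qvel": joint speeds; "tau": joint torques, N m; "position": TCP position; "tcp_rot": TCP orientation; "force": force on the tool from outside, world axes, zero at the start; "moment": the same for the moment, N m; "opening": opening from 0.0 (shut) to 1.0 (fully open).
Only numpy, scipy, OpenCV 4.12 (cv2) and the standard library are available. Lean on these libraries where they do the work, as an engineer would, in place of code of your own. Each camera call takes 0.05 s, during which the arm holds its last target.

## Working session

There is one attempt and no reset: what is moved stays moved. The work goes in short steps, Python scripts to look and compute and a shell command to move; the robot and the scene stay as the last step left them, time stands still between calls to the robot, and variables do not carry over. Pictures are saved under pics/ and viewed, and the job is handed in when it is done.

```bash
mkdir -p pics; cat > h.py <<'E'
import numpy as np, cv2
from rig import bot, vision
def cap(n,fn):
    p,d=vision.capture(n); cv2.imwrite('pics/'+fn,p[:,:,::-1]); np.save('pics/'+fn+'.npy',d); return p,d
def cam(n):
    c=vision.get_calibration(n); R=cv2.Rodrigues(np.array(c['rvec'],float))[0]; return c,R,np.array(c['tvec'],float).ravel()
def ray(c,R,t,u,v):
    d=R.T@np.array([(u-c['cx'])/c['fx'],(v-c['cy'])/c['fy'],1]); return -R.T@t,d
def onz(cm,u,v,z):
    o,d=ray(*cm,u,v); return o+d*(z-o[2])/d[2]
def proj(cm,P):
    c,R,t=cm; q=R@np.array(P)+t; return c['fx']*q[0]/q[2]+c['cx'],c['fy']*q[1]/q[2]+c['cy']
E
python3 - <<'E'
from h import *
for n in('scene','side','wrist'):
    cap(n,n+'0.png'); c,R,t=cam(n); print(n,c['fx'],-R.T@t,R[2])
s=bot.read_state();print(s['position'],s['tcp_rot'],s['opening'],s['force'],bot.hold_point_z,s['time_s'])
E
```

```text
scene 391.95212312678655 [1.27877851 0.33770224 0.74239274] [-0.74273986 -0.3432806  -0.57488775]
side 390.87716835126054 [0.24668558 0.43414118 0.8561459 ] [ 0.43576813 -0.47284201 -0.76585023]
wrist 286.8089827848294 [0.2073157  0.59653705 0.38388836] [ 0.27158288 -0.14009619 -0.95216374]
[0.28257805 0.55683436 0.22176472] [[-8.91618869e-01  4.52785421e-01 -1.07436544e-03]
 [ 4.52786569e-01  8.91617884e-01 -1.36771270e-03]
 [ 3.38643071e-04 -1.70593670e-03 -9.99998488e-01]] 1.002007932840941 [-0.58950447 -0.46039914  0.68809346] 0.0187 0.15
```

```bash
ls .
```

```text
h.py
pics
```

View pics/scene0.png

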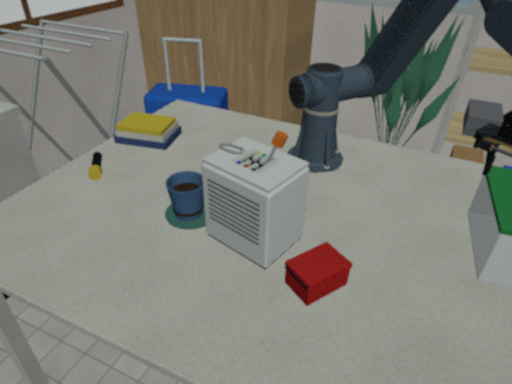

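View pics/side0.png

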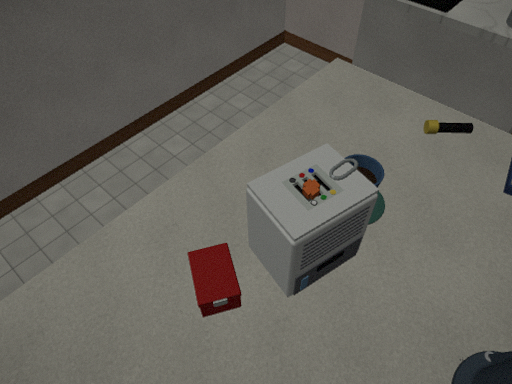

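View pics/wrist0.png

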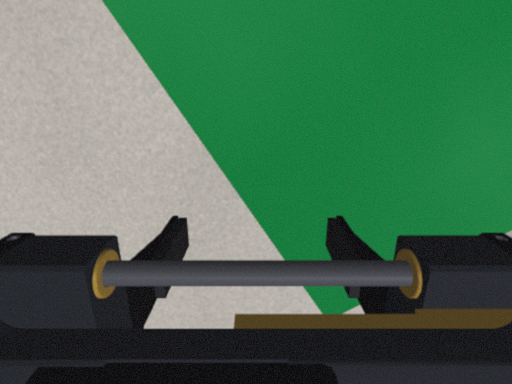

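The dehumidifier is near the middle of both views, with the knob at about (279,140) in scene and (312,187) in side. I'll enlarge the gate.

```bash
python3 - <<'E'
import cv2,numpy as np
a=cv2.imread('pics/scene0.png')[125:185,195:315]; b=cv2.imread('pics/side0.png')[140:220,240:390]
cv2.imwrite('pics/sz.png',cv2.resize(a,None,fx=6,fy=6,interpolation=2)); cv2.imwrite('pics/dz.png',cv2.resize(b,None,fx=5,fy=5,interpolation=2))
E
```

```text
(no output)
```

View pics/sz.png

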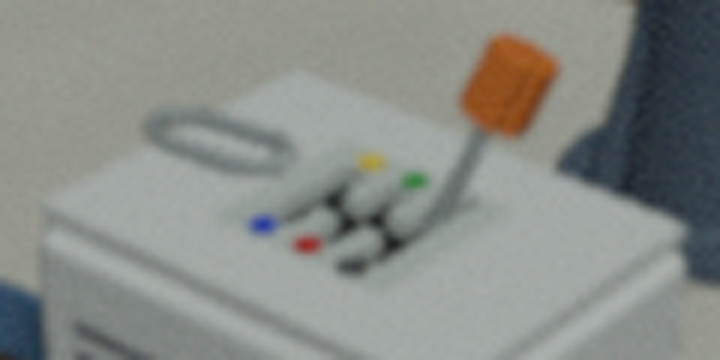

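View pics/dz.png

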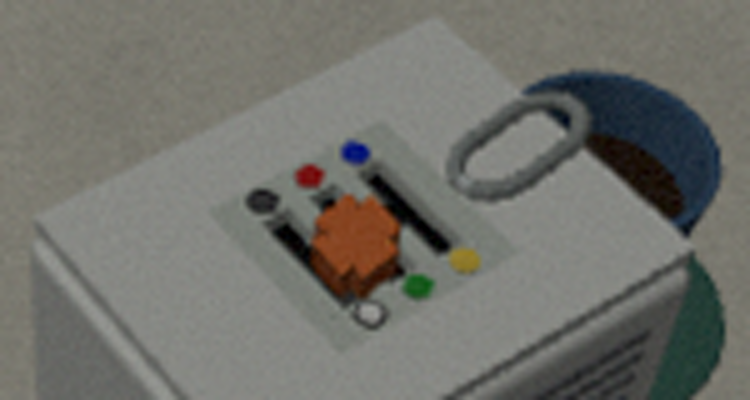

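Blue marks the far end of the right slot. In the enlarged side view it is at about (355,152), with white at (370,314), yellow (465,261), green (418,286), red (310,176) and grey (263,201). Next I'll fit the pose from the dots.

```bash
cat >> h.py <<'E'
L={'blue':(35,-24),'red':(35,0),'grey':(35,24),'white':(-35,24),'green':(-35,0),'yellow':(-35,-24)}
def fit(W):
    k=list(W);A=np.array([L[i] for i in k])/1e3;B=np.array([W[i][:2] for i in k])
    a=A-A.mean(0);b=B-B.mean(0);th=np.arctan2((a[:,0]*b[:,1]-a[:,1]*b[:,0]).sum(),(a*b).sum())
    R=np.array([[np.cos(th),-np.sin(th)],[np.sin(th),np.cos(th)]]);t=B.mean(0)-R@A.mean(0)
    return th,t,(B-(A@R.T+t))*1e3
E
python3 - <<'E'
from h import *
S={'blue':(355,152),'white':(370,314),'yellow':(465,261),'green':(418,286),'red':(310,176),'grey':(263,201)}
C={'blue':(263,225),'red':(308,244),'grey':(352,265),'yellow':(371,162),'green':(414,181)}
m=cam('side'); W={k:onz(m,239.6+u/5,139.6+v/5,.25) for k,(u,v) in S.items()}
th,t,r=fit(W);print(np.degrees(th),t,r.round(1).tolist())
m2=cam('scene'); W2={k:onz(m2,194.6+u/6,124.6+v/6,.25) for k,(u,v) in C.items()}
th2,t2,r=fit(W2);print(np.degrees(th2),t2,r.round(1).tolist())
print({k:(W[k]-W2[k])[:2]*1e3 for k in W2})
# knob from both views
for (mm,n,f) in((m,'side0',1),(m2,'scene0',1)):
    im=cv2.imread(f'pics/{n}.png');h=cv2.cvtColor(im,cv2.COLOR_BGR2HSV);k=cv2.inRange(h,(4,130,80),(16,255,255))
    nn,l,st,ce=cv2.connectedComponentsWithStats(k);i=1+np.argmax(st[1:,4]);print(n,ce[i],st[i])
    a=ray(*mm,*ce[i])
    if n=='side0':o1,d1=a
    else:o2,d2=a
x=np.linalg.lstsq(np.c_[d1,-d2],o2-o1,rcond=None)[0];P,Q=o1+d1*x[0],o2+d2*x[1];print(P,Q)
K=(P+Q)/2;print(K)
th=(th+th2)/2;t=(t+t2)/2;R=np.array([[np.cos(th),-np.sin(th)],[np.sin(th),np.cos(th)]])
print('knob local',R.T@(K[:2]-t)*1e3,K[2]-.25)
b,a=-.285,-.31
print('expect',145*np.array([np.sin(b),-np.sin(a)*np.cos(b),np.cos(a)*np.cos(b)])-[0,0,75])
E
```

```text
-14.607197619310593 [ 0.51210194 -0.01667661] [[0.5, -0.3], [-0.3, 0.5], [-0.4, 0.1], [-0.0, -0.2], [0.2, -0.3], [0.1, 0.2]]
-14.41397602527035 [ 0.50690525 -0.01546709] [[0.2, 0.1], [-0.5, 0.1], [0.3, -0.1], [-0.4, -0.1], [0.4, -0.0]]
{'blue': array([ 5.37075158, -1.75970202]), 'red': array([ 5.85626833, -1.76744325]), 'grey': array([ 5.05313898, -1.01326584]), 'yellow': array([ 5.12942182, -0.83735502]), 'green': array([ 4.80919545, -1.2475069 ])}
side0 [310.71359223 186.88834951] [302 179  18  17 206]
scene0 [279.18518519 138.80864198] [272 131  15  16 162]
[0.48463692 0.03417723 0.31289952] [0.48469181 0.03727123 0.31064561]
[0.48466436 0.03572423 0.31177257]
knob local [-37.02486125  43.92017078] 0.06177256734662656
expect [-40.76783044  42.4491959   57.5181111 ]
```

The two views differ by 5 mm in x, which fits the stated calibration error of about 2 mm. I'll take the mean and check it again up close. Now I'll work out the waypoints.

```bash
cat >> h.py <<'E'
TH=np.radians(-14.5);T=np.array([.5105,-.0160]);RR=np.array([[np.cos(TH),-np.sin(TH)],[np.sin(TH),np.cos(TH)]])
def l2w(x,y): return T+RR@np.array([x,y])/1e3
def w2l(p): return RR.T@(np.array(p)[:2]-T)*1e3
E
python3 - <<'E'
from h import *
p=bot.read_state()['position']
for q in((-90,42),(-23.5,42),(0,75),):print(q,l2w(*q),(l2w(*q)-p[:2])*100)
print('ux',RR[:,0],'uy',RR[:,1])
E
python3 -m handwheel '[{"hand":-1,"dz":4},{"hand":-1,"dz":4},{"hand":-1,"dz":4},{"hand":-1,"dz":4,"wz":0.1},{"hand":-1,"dz":2,"wz":0.117}]'
```

```text
(-90, 42) [0.43388267 0.0471964 ] [ 15.13046232 -50.96379583]
(-23.5, 42) [0.49826449 0.03054613] [ 21.56864413 -52.62882286]
(0, 75) [0.5292785  0.05661107] [ 24.6700451  -50.02232865]
ux [ 0.96814764 -0.25038   ] uy [0.25038    0.96814764]invalid input
```

```bash

python3 -m handwheel '[{"hand":-1,"dx":0,"dy":0,"dz":4,"wx":0,"wy":0,"wz":0},{"hand":-1,"dx":0,"dy":0,"dz":4,"wx":0,"wy":0,"wz":0},{"hand":-1,"dx":0,"dy":0,"dz":4,"wx":0,"wy":0,"wz":0},{"hand":-1,"dx":0,"dy":0,"dz":4,"wx":0,"wy":0,"wz":0.1},{"hand":-1,"dx":0,"dy":0,"dz":2,"wx":0,"wy":0,"wz":0.117}]'
```

```text
time_s: 0.65
position: [0.2835, 0.5582, 0.4068]
tcp_rot: [[-0.969, 0.246, 0.004], [0.246, 0.969, 0.005], [-0.002, 0.006, -1.0]]
force: [0.5, -0.4, 0.2]
opening: 0.626
```

```bash

python3 -m handwheel '[{"hand":-1,"dx":1.3,"dy":-4,"dz":0,"wx":0,"wy":0,"wz":0},{"hand":-1,"dx":1.3,"dy":-4,"dz":0,"wx":0,"wy":0,"wz":0},{"hand":-1,"dx":1.3,"dy":-4,"dz":0,"wx":0,"wy":0,"wz":0},{"hand":-1,"dx":1.3,"dy":-4,"dz":0,"wx":0,"wy":0,"wz":0},{"hand":-1,"dx":1.3,"dy":-4,"dz":0,"wx":0,"wy":0,"wz":0},{"hand":-1,"dx":1.3,"dy":-4,"dz":0,"wx":0,"wy":0,"wz":0},{"hand":-1,"dx":1.3,"dy":-4,"dz":0,"wx":0,"wy":0,"wz":0},{"hand":-1,"dx":1.3,"dy":-4,"dz":0,"wx":0,"wy":0,"wz":0},{"hand":-1,"dx":1.3,"dy":-4,"dz":0,"wx":0,"wy":0,"wz":0},{"hand":-1,"dx":1.3,"dy":-4,"dz":0,"wx":0,"wy":0,"wz":0}]'
python3 -m handwheel '[{"hand":-1,"dx":0.6,"dy":-3.7,"dz":0,"wx":0,"wy":0,"wz":0},{"hand":-1,"dx":0.6,"dy":-3.7,"dz":0,"wx":0,"wy":0,"wz":0},{"hand":-1,"dx":0.6,"dy":-3.7,"dz":0,"wx":0,"wy":0,"wz":0},{"hand":-1,"dx":0,"dy":0,"dz":0,"wx":0,"wy":0,"wz":0},{"hand":-1,"dx":0,"dy":0,"dz":0,"wx":0,"wy":0,"wz":0}]'
python3 - <<'E'
from h import *
s=bot.read_state();print(s['position'],w2l(s['position']),s['joint_positions'],s['opening'])
m=cam('wrist');cap('wrist','wrist1.png')
for k in L: print(k,np.round(proj(m,[*l2w(*L[k]),.25])))
E
```

```text
time_s: 1.65
position: [0.4128, 0.1557, 0.4024]
tcp_rot: [[-0.968, 0.25, -0.0], [0.25, 0.968, 0.0], [0.0, -0.0, -1.0]]
force: [0.9, 0.4, 0.6]
opening: 0.003
time_s: 2.15
position: [0.4307, 0.0458, 0.4022]
tcp_rot: [[-0.968, 0.252, -0.001], [0.252, 0.968, 0.001], [0.001, 0.001, -1.0]]
force: [0.3, -0.0, -0.9]
opening: 0.008
[0.43070288 0.04581589 0.40224142] [-92.732851    39.86730224] [-8.80338813e+00  3.97455530e+00  9.18228652e+01  3.63373226e-02
  8.42608019e+01 -8.41849983e+01] 0.0076779452043845816
blue [206. 266.]
red [225. 266.]
grey [244. 266.]
white [243. 215.]
green [223. 215.]
yellow [203. 215.]
```

View pics/wrist1.png

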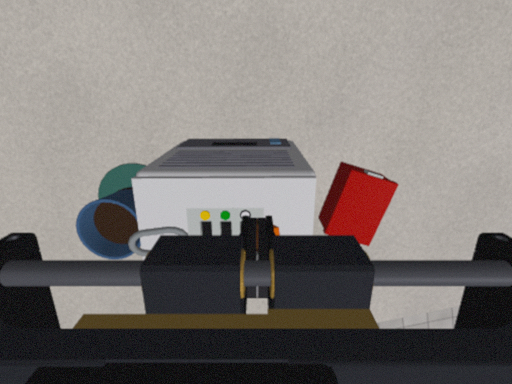

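The wrist view has yellow at (205,215), green at (225,215) and white at (245,215). All are within 2 px of the prediction, so the fit holds. I'll descend in front of the knob.

```bash

python3 -m handwheel '[{"hand":-1,"dx":0.06,"dy":0.24,"dz":-3,"wx":0,"wy":0,"wz":0},{"hand":-1,"dx":0,"dy":0,"dz":-3,"wx":0,"wy":0,"wz":0},{"hand":-1,"dx":0,"dy":0,"dz":-3,"wx":0,"wy":0,"wz":0},{"hand":-1,"dx":0,"dy":0,"dz":-2.7,"wx":0,"wy":0,"wz":0},{"hand":-1,"dx":0,"dy":0,"dz":0,"wx":0,"wy":0,"wz":0},{"hand":-1,"dx":0,"dy":0,"dz":0,"wx":0,"wy":0,"wz":0}]'
python3 - <<'E'
from h import *
s=bot.read_state();print(s['position'],w2l(s['position']),s['force'])
a,_=cap('side','side1.png');b,_=cap('scene','scene1.png')
cv2.imwrite('pics/z1.png',np.hstack([cv2.resize(x,(400,400),interpolation=2) for x in (a[100:240,220:400],b[90:190,195:315])])[:,:,::-1])
E
```

```text
time_s: 2.8
position: [0.4315, 0.0497, 0.2859]
tcp_rot: [[-0.969, 0.248, -0.0], [0.248, 0.969, 0.0], [0.001, 0.0, -1.0]]
force: [0.4, 0.4, 0.5]
opening: 0.005
[0.43145312 0.04973436 0.28588437] [-92.98762053  43.84881074] [0.35662095 0.41969764 0.50369753]
```

View pics/z1.png

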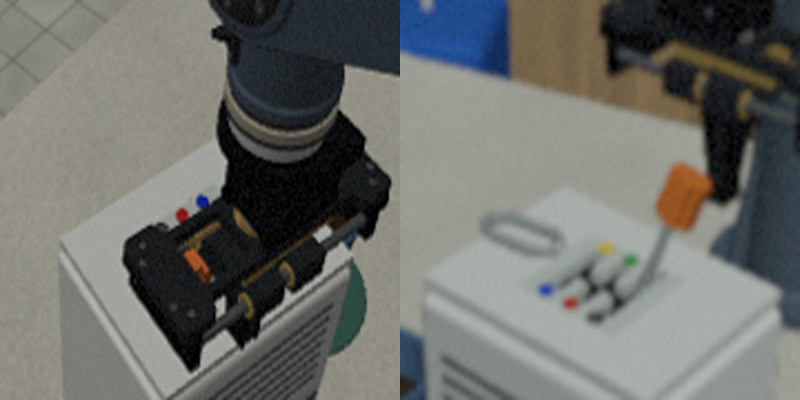

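The finger stands just in front of the knob, at its height. Now I'll push along the local +x, stopping short of the crossbar so I can look again.

```bash

python3 -m handwheel '[{"hand":-1,"dx":0.97,"dy":-0.25,"dz":0,"wx":0,"wy":0,"wz":0},{"hand":-1,"dx":0.97,"dy":-0.25,"dz":0,"wx":0,"wy":0,"wz":0},{"hand":-1,"dx":0.68,"dy":-0.175,"dz":0,"wx":0,"wy":0,"wz":0},{"hand":-1,"dx":0.68,"dy":-0.175,"dz":0,"wx":0,"wy":0,"wz":0},{"hand":-1,"dx":0.68,"dy":-0.175,"dz":0,"wx":0,"wy":0,"wz":0},{"hand":-1,"dx":0.68,"dy":-0.175,"dz":0,"wx":0,"wy":0,"wz":0},{"hand":-1,"dx":0.68,"dy":-0.175,"dz":0,"wx":0,"wy":0,"wz":0},{"hand":-1,"dx":0.48,"dy":-0.125,"dz":0,"wx":0,"wy":0,"wz":0},{"hand":-1,"dx":0,"dy":0,"dz":0,"wx":0,"wy":0,"wz":0},{"hand":-1,"dx":0,"dy":0,"dz":0,"wx":0,"wy":0,"wz":0}]'
python3 - <<'E'
from h import *
s=bot.read_state();print(s['position'],w2l(s['position']),s['force'])
a,_=cap('wrist','wrist2.png');b,_=cap('scene','scene2.png')
cv2.imwrite('pics/z2.png',np.hstack([cv2.resize(x,(400,400),interpolation=2) for x in (a[130:330,160:360],b[90:190,195:315])])[:,:,::-1])
E
```

```text
time_s: 3.9
position: [0.4902, 0.0334, 0.2855]
tcp_rot: [[-0.968, 0.25, 0.001], [0.25, 0.968, -0.0], [-0.001, -0.0, -1.0]]
force: [0.7, 0.5, 0.2]
opening: 0.006
[0.49022565 0.03343143 0.2854582 ] [-32.00520123  42.78063106] [0.73176968 0.49185097 0.21927674]
```

View pics/z2.png

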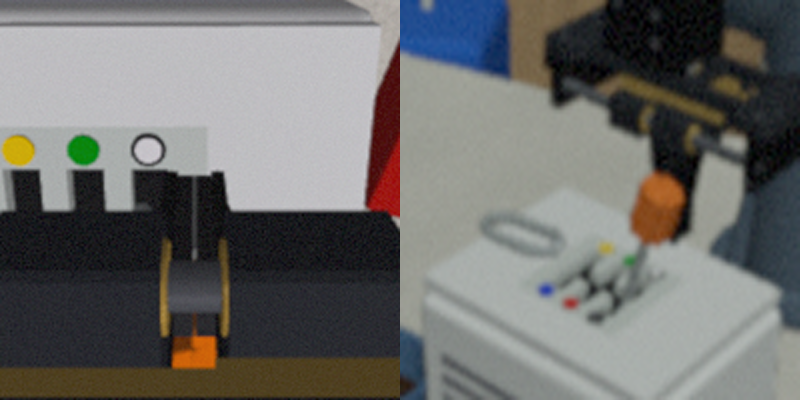

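The knob (scene inset, about (655,207)) has moved with the finger. I'll estimate b from the knob's centroid in scene, relative to the gate pose fitted in that same view.

```bash
cat >> h.py <<'E'
def kp(a,b,r=145):
    return r*np.array([np.sin(b),-np.sin(a)*np.cos(b),np.cos(a)*np.cos(b)])/1e3
def kpix(m,a,b,t,th,r=145):
    k=kp(a,b,r);R=np.array([[np.cos(th),-np.sin(th)],[np.sin(th),np.cos(th)]])
    return np.array(proj(m,[*(np.array(t)+R@k[:2]),.175+k[2]]))
def blob(p):
    h=cv2.cvtColor(np.ascontiguousarray(p[:,:,::-1]),cv2.COLOR_BGR2HSV);k=cv2.inRange(h,(4,130,60),(16,255,255))
    n,l,st,ce=cv2.connectedComponentsWithStats(k);i=1+np.argmax(st[1:,4]);return ce[i],st[i]
SC=([.5069,-.01547],np.radians(-14.41))
def est(p):
    from scipy.optimize import least_squares
    m=cam('scene');c,st=blob(p)
    off=np.array([279.2,138.8])-kpix(m,-.31,-.285,*SC)
    r=least_squares(lambda x:kpix(m,x[0],x[1],*SC)+off-c,[0,0]);return c,st,off,r.x
E
python3 - <<'E'
from h import *
p=cv2.imread('pics/scene2.png')[:,:,::-1]
print(est(p)); print(kpix(cam('scene'),-.31,0,*SC),kpix(cam('scene'),-.31,.1,*SC))
E
```

```text
(array([83.68232044, 10.66850829]), array([ 43,   0,  79,  20, 362], dtype=int32), array([-0.40148705,  0.09417768]), array([0.82838988, 0.23669063]))
[269.95299986 142.79778218] [266.04533765 145.2250429 ]
```

```bash
sed -i 's/k=cv2.inRange(h,(4,130,60),(16,255,255))$/k=cv2.inRange(h,(4,130,60),(16,255,255)); k[:115]=0; k[200:]=0; k[:,:215]=0; k[:,310:]=0/' h.py
python3 - <<'E'
from h import *
p=cv2.imread('pics/scene2.png')[:,:,::-1]
print(est(p))
E
```

```text
(array([272.25471698, 141.48113208]), array([265, 133,  16,  18, 212], dtype=int32), array([-0.40148705,  0.09417768]), array([-0.31072458, -0.07221294]))
```

The estimate gives b ≈ -0.072 and a ≈ -0.311, so about 10 mm of push remains. I'll push 9 mm and recheck.

```bash

python3 -m handwheel '[{"hand":-1,"dx":0.29,"dy":-0.075,"dz":0,"wx":0,"wy":0,"wz":0},{"hand":-1,"dx":0.29,"dy":-0.075,"dz":0,"wx":0,"wy":0,"wz":0},{"hand":-1,"dx":0.29,"dy":-0.075,"dz":0,"wx":0,"wy":0,"wz":0},{"hand":-1,"dx":0,"dy":0,"dz":0,"wx":0,"wy":0,"wz":0},{"hand":-1,"dx":0,"dy":0,"dz":0,"wx":0,"wy":0,"wz":0}]'
python3 - <<'E'
from h import *
s=bot.read_state();print(s['position'],w2l(s['position']),s['force'])
a,_=cap('scene','scene3.png');print(est(a))
cv2.imwrite('pics/z3.png',cv2.resize(a[100:190,215:315],(800,600),interpolation=2)[:,:,::-1])
E
```

```text
time_s: 4.5
position: [0.4985, 0.0314, 0.2855]
tcp_rot: [[-0.968, 0.25, 0.0], [0.25, 0.968, 0.0], [-0.0, 0.0, -1.0]]
force: [-1.7, 0.4, 0.2]
opening: 0.007
[0.49847746 0.03144853 0.28551564] [-23.5197584   42.92698071] [-1.74458909  0.44832497  0.18754903]
(array([270.23474178, 142.58685446]), array([263, 134,  16,  18, 213], dtype=int32), array([-0.40148705,  0.09417768]), array([-0.31133291, -0.01650264]))
```

View pics/z3.png

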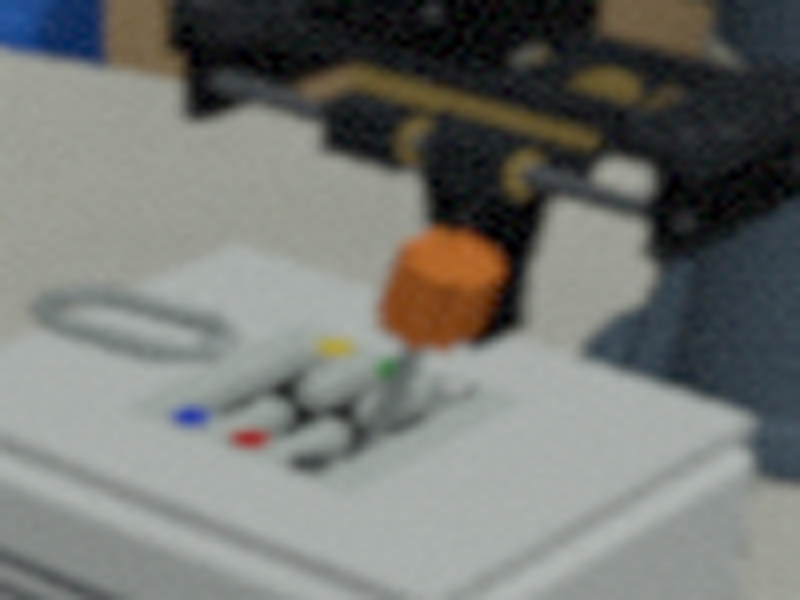

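b is now ≈ -0.016, still inside the crossbar play. I'll push 2.5 mm more to centre it, then back off and go round to the left side.

```bash

python3 -m handwheel '[{"hand":-1,"dx":0.24,"dy":-0.06,"dz":0,"wx":0,"wy":0,"wz":0},{"hand":-1,"dx":0,"dy":0,"dz":0,"wx":0,"wy":0,"wz":0},{"hand":-1,"dx":-0.97,"dy":0.25,"dz":0,"wx":0,"wy":0,"wz":0},{"hand":-1,"dx":-1.94,"dy":0.5,"dz":0,"wx":0,"wy":0,"wz":0},{"hand":-1,"dx":0.65,"dy":2.5,"dz":0,"wx":0,"wy":0,"wz":0},{"hand":-1,"dx":0.65,"dy":2.5,"dz":0,"wx":0,"wy":0,"wz":0},{"hand":-1,"dx":0,"dy":0,"dz":0,"wx":0,"wy":0,"wz":0},{"hand":-1,"dx":0,"dy":0,"dz":0,"wx":0,"wy":0,"wz":0}]'
python3 - <<'E'
from h import *
s=bot.read_state();print(s['position'],w2l(s['position']),s['force'])
a,_=cap('scene','scene4.png');print(est(a))
b,_=cap('side','side4.png')
cv2.imwrite('pics/z4.png',np.hstack([cv2.resize(x,(400,400),interpolation=2) for x in (b[100:240,220:400],a[90:190,195:315])])[:,:,::-1])
E
```

```text
time_s: 5.35
position: [0.4845, 0.0884, 0.2856]
tcp_rot: [[-0.969, 0.249, 0.001], [0.249, 0.969, -0.001], [-0.001, -0.001, -1.0]]
force: [0.0, -0.5, 0.4]
opening: 0.009
[0.48452124 0.08837926 0.28557   ] [-51.28575205  94.54997662] [ 0.00121064 -0.46318417  0.36920886]
(array([268.68604651, 143.34302326]), array([262, 136,  14,  16, 172], dtype=int32), array([-0.40148705,  0.09417768]), array([-0.30912281,  0.02161648]))
```

View pics/z4.png

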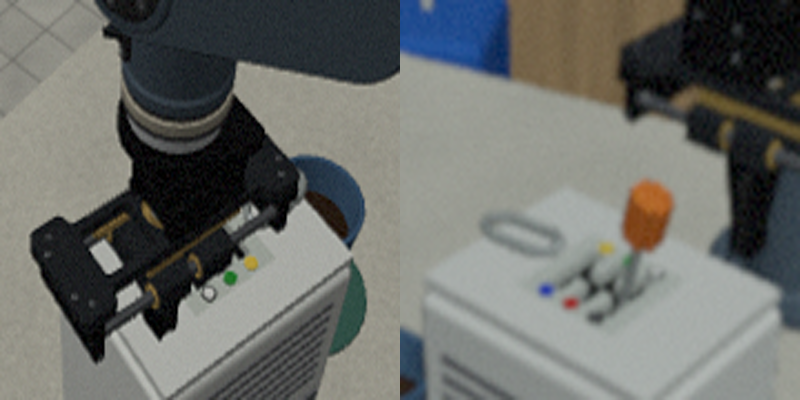

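b is about +0.02, noisy but within the ±0.04 play. Next I'll move level with the crossbar on the knob's left.

```bash

python3 -m handwheel '[{"hand":-1,"dx":1.65,"dy":-0.43,"dz":0,"wx":0,"wy":0,"wz":0},{"hand":-1,"dx":1.65,"dy":-0.43,"dz":0,"wx":0,"wy":0,"wz":0},{"hand":-1,"dx":1.65,"dy":-0.43,"dz":0,"wx":0,"wy":0,"wz":0},{"hand":-1,"dx":0,"dy":0,"dz":0,"wx":0,"wy":0,"wz":0},{"hand":-1,"dx":0,"dy":0,"dz":0,"wx":0,"wy":0,"wz":0}]'
python3 - <<'E'
from h import *
s=bot.read_state();print(s['position'],w2l(s['position']),s['force'])
a,_=cap('scene','scene5.png');print(est(a))
b,_=cap('wrist','wrist5.png')
cv2.imwrite('pics/z5.png',np.hstack([cv2.resize(x,(400,400),interpolation=2) for x in (b[130:330,100:300],a[90:190,195:315])])[:,:,::-1])
E
```

```text
time_s: 5.95
position: [0.5335, 0.0748, 0.2852]
tcp_rot: [[-0.968, 0.251, -0.002], [0.251, 0.968, 0.0], [0.002, -0.0, -1.0]]
force: [-0.7, -0.7, 0.2]
opening: 0.003
[0.53348865 0.07479956 0.28517106] [-0.47798689 93.66327496] [-0.65367113 -0.69524651  0.16151614]
(array([268.81767956, 143.0441989 ]), array([262, 135,  15,  17, 181], dtype=int32), array([-0.40148705,  0.09417768]), array([-0.30556497,  0.0139239 ]))
```

View pics/z5.png

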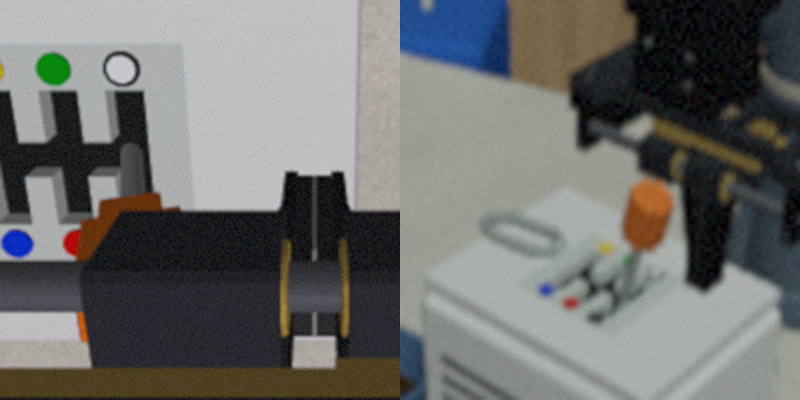

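The wrist view shows the stem at (133,170) at the mouth of the crossbar. Now I'll push toward -y and stop about half way to check.

```bash

python3 -m handwheel '[{"hand":-1,"dx":-0.25,"dy":-0.97,"dz":0,"wx":0,"wy":0,"wz":0},{"hand":-1,"dx":-0.2,"dy":-0.77,"dz":0,"wx":0,"wy":0,"wz":0},{"hand":-1,"dx":-0.15,"dy":-0.58,"dz":0,"wx":0,"wy":0,"wz":0},{"hand":-1,"dx":-0.15,"dy":-0.58,"dz":0,"wx":0,"wy":0,"wz":0},{"hand":-1,"dx":-0.15,"dy":-0.58,"dz":0,"wx":0,"wy":0,"wz":0},{"hand":-1,"dx":-0.15,"dy":-0.58,"dz":0,"wx":0,"wy":0,"wz":0},{"hand":-1,"dx":0,"dy":0,"dz":0,"wx":0,"wy":0,"wz":0}]'
python3 - <<'E'
from h import *
s=bot.read_state();print(s['position'],w2l(s['position']),s['force'])
a,_=cap('scene','scene6.png');print(est(a))
b,_=cap('wrist','wrist6.png')
cv2.imwrite('pics/z6.png',np.hstack([cv2.resize(x,(400,400),interpolation=2) for x in (b[130:330,100:300],a[90:190,195:315])])[:,:,::-1])
E
```

```text
time_s: 6.75
position: [0.5235, 0.0338, 0.2855]
tcp_rot: [[-0.968, 0.251, -0.0], [0.251, 0.968, -0.001], [0.0, -0.001, -1.0]]
force: [-0.5, 1.1, 0.5]
opening: 0.002
[0.52346818 0.03378279 0.28545146] [ 0.09050028 51.44406154] [-0.46065799  1.1093765   0.45407155]
(array([260.04733728, 137.89349112]), array([255, 129,  11,  18, 169], dtype=int32), array([-0.40148705,  0.09417768]), array([-0.12706263,  0.02517573]))
```

View pics/z6.png

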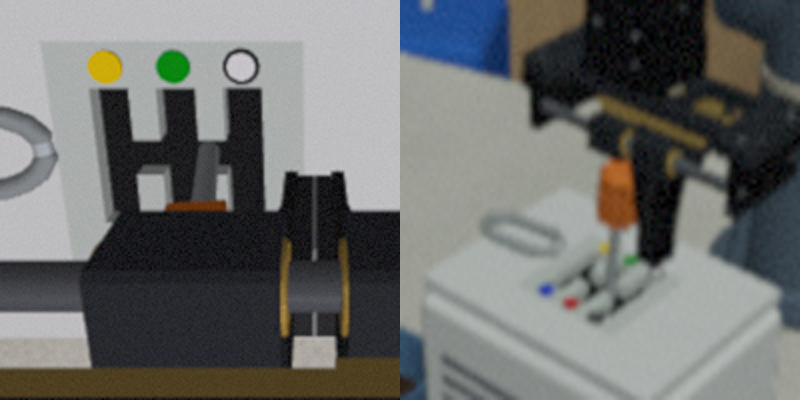

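The lever is in the crossbar, between the left and middle slots. I'll keep pushing.

```bash

python3 -m handwheel '[{"hand":-1,"dx":-0.15,"dy":-0.58,"dz":0,"wx":0,"wy":0,"wz":0},{"hand":-1,"dx":-0.15,"dy":-0.58,"dz":0,"wx":0,"wy":0,"wz":0},{"hand":-1,"dx":-0.15,"dy":-0.58,"dz":0,"wx":0,"wy":0,"wz":0},{"hand":-1,"dx":-0.15,"dy":-0.58,"dz":0,"wx":0,"wy":0,"wz":0},{"hand":-1,"dx":-0.15,"dy":-0.58,"dz":0,"wx":0,"wy":0,"wz":0},{"hand":-1,"dx":-0.15,"dy":-0.58,"dz":0,"wx":0,"wy":0,"wz":0},{"hand":-1,"dx":-0.15,"dy":-0.58,"dz":0,"wx":0,"wy":0,"wz":0},{"hand":-1,"dx":-0.15,"dy":-0.58,"dz":0,"wx":0,"wy":0,"wz":0},{"hand":-1,"dx":0,"dy":0,"dz":0,"wx":0,"wy":0,"wz":0}]'
python3 - <<'E'
from h import *
s=bot.read_state();print(s['position'],w2l(s['position']),s['force'])
a,_=cap('scene','scene7.png');print(est(a))
b,_=cap('wrist','wrist7.png')
cv2.imwrite('pics/z7.png',np.hstack([cv2.resize(x,(400,400),interpolation=2) for x in (b[130:330,100:300],a[90:190,195:315])])[:,:,::-1])
E
```

```text
time_s: 7.75
position: [0.5111, -0.0126, 0.2852]
tcp_rot: [[-0.968, 0.251, -0.001], [0.251, 0.968, -0.001], [0.001, -0.001, -1.0]]
force: [1.4, -0.8, -0.2]
opening: 0.006
[ 0.51114514 -0.01256166  0.28517622] [-0.23629634  3.4903486 ] [ 1.41943644 -0.83044639 -0.15074198]
(array([245.36363636, 133.04545455]), array([240, 125,  11,  16, 132], dtype=int32), array([-0.40148705,  0.09417768]), array([0.17979248, 0.03684932]))
```

View pics/z7.png

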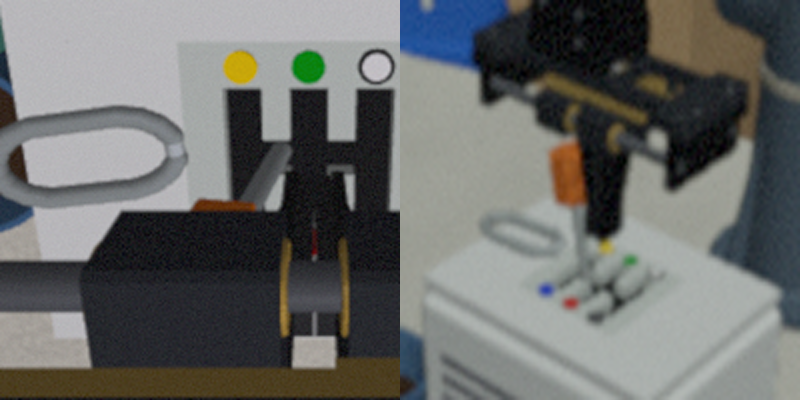

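The lever is past the middle slot, with a at about +0.18 (partly hidden). About 14 mm of push remains, which I'll do slowly.

```bash

python3 -m handwheel '[{"hand":-1,"dx":-0.11,"dy":-0.43,"dz":0,"wx":0,"wy":0,"wz":0},{"hand":-1,"dx":-0.11,"dy":-0.43,"dz":0,"wx":0,"wy":0,"wz":0},{"hand":-1,"dx":-0.1,"dy":-0.4,"dz":0,"wx":0,"wy":0,"wz":0},{"hand":-1,"dx":0,"dy":0,"dz":0,"wx":0,"wy":0,"wz":0},{"hand":-1,"dx":0,"dy":0,"dz":0,"wx":0,"wy":0,"wz":0}]'
python3 - <<'E'
from h import *
s=bot.read_state();print(s['position'],w2l(s['position']),s['force'])
a,_=cap('scene','scene8.png');print(est(a))
b,_=cap('wrist','wrist8.png')
cv2.imwrite('pics/z8.png',np.hstack([cv2.resize(x,(400,400),interpolation=2) for x in (b[130:330,100:300],a[90:190,195:315])])[:,:,::-1])
E
```

```text
time_s: 8.35
position: [0.5084, -0.0245, 0.2856]
tcp_rot: [[-0.968, 0.25, -0.0], [0.25, 0.968, -0.001], [0.0, -0.001, -1.0]]
force: [0.5, 1.0, 0.1]
opening: 0.003
[ 0.50838577 -0.02452785  0.28557098] [ 0.08831345 -8.7855781 ] [0.52456441 1.01930913 0.07956333]
(array([241.6171875, 132.640625 ]), array([236, 125,  12,  16, 128], dtype=int32), array([-0.40148705,  0.09417768]), array([0.26334384, 0.03870008]))
```

View pics/z8.png

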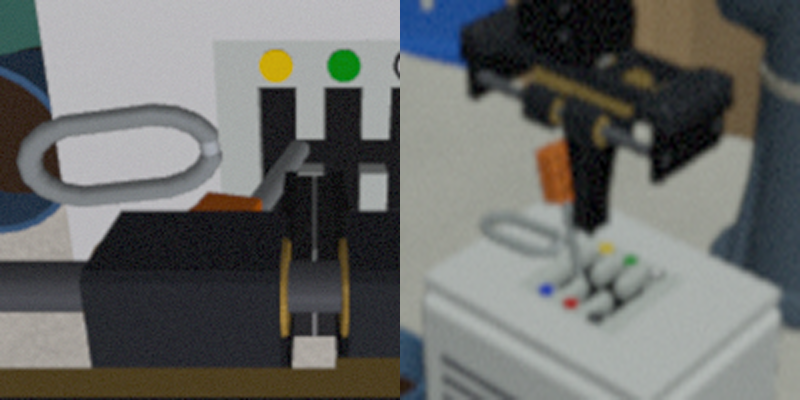

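```bash

python3 -m handwheel '[{"hand":-1,"dx":-0.05,"dy":-0.2,"dz":0,"wx":0,"wy":0,"wz":0},{"hand":-1,"dx":-0.05,"dy":-0.2,"dz":0,"wx":0,"wy":0,"wz":0},{"hand":-1,"dx":0,"dy":0,"dz":0,"wx":0,"wy":0,"wz":0}]'
python3 -m handwheel '[{"hand":-1,"dx":-0.05,"dy":-0.2,"dz":0,"wx":0,"wy":0,"wz":0},{"hand":-1,"dx":0,"dy":0,"dz":0,"wx":0,"wy":0,"wz":0}]'
python3 - <<'E'
from h import *
s=bot.read_state();print(s['position'],w2l(s['position']),s['force'])
a,_=cap('scene','scene9.png');print(est(a))
b,_=cap('wrist','wrist9.png')
cv2.imwrite('pics/z9.png',np.hstack([cv2.resize(x,(400,400),interpolation=2) for x in (b[130:330,100:300],a[90:190,195:315])])[:,:,::-1])
E
```

```text
time_s: 8.75
position: [0.5075, -0.0282, 0.2854]
tcp_rot: [[-0.968, 0.25, -0.0], [0.25, 0.968, 0.0], [0.0, 0.0, -1.0]]
force: [1.0, 0.5, -1.5]
opening: 0.004
time_s: 8.95
position: [0.5069, -0.0303, 0.2855]
tcp_rot: [[-0.968, 0.25, -0.0], [0.25, 0.968, 0.0], [0.0, -0.0, -1.0]]
force: [0.7, 1.8, -1.6]
opening: 0.001
[ 0.50691201 -0.03028223  0.28546846] [  0.10228434 -14.72566745] [ 0.70036558  1.82066509 -1.6085889 ]
(array([239.76923077, 132.49230769]), array([234, 125,  12,  15, 130], dtype=int32), array([-0.40148705,  0.09417768]), array([0.30965492, 0.03533348]))
```

View pics/z9.png

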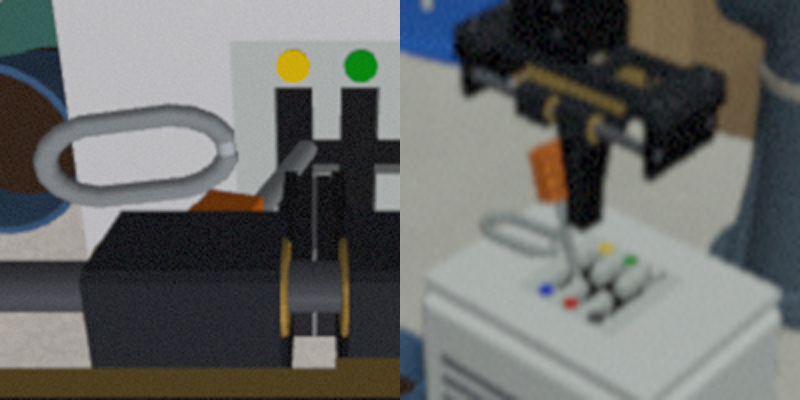

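The estimate reads a ≈ 0.31, but the finger hides part of the knob. I'll back off to the left and measure it unobstructed.

```bash

python3 -m handwheel '[{"hand":-1,"dx":0.5,"dy":1.94,"dz":0,"wx":0,"wy":0,"wz":0},{"hand":-1,"dx":0.5,"dy":1.94,"dz":0,"wx":0,"wy":0,"wz":0},{"hand":-1,"dx":0,"dy":0,"dz":0,"wx":0,"wy":0,"wz":0}]'
python3 - <<'E'
from h import *
s=bot.read_state();print(s['position'],w2l(s['position']),s['force'])
a,_=cap('scene','scene10.png');print(est(a))
b,_=cap('wrist','wrist10.png')
cv2.imwrite('pics/z10.png',np.hstack([cv2.resize(x,(400,400),interpolation=2) for x in (b[130:330,60:260],a[90:190,195:315])])[:,:,::-1])
E
```

```text
time_s: 9.35
position: [0.5175, 0.0095, 0.2859]
tcp_rot: [[-0.969, 0.248, 0.001], [0.248, 0.969, -0.001], [-0.001, -0.001, -1.0]]
force: [-0.2, 0.6, 0.7]
opening: 0.002
[0.51745939 0.00951491 0.28587061] [ 0.34929214 26.44469102] [-0.15650265  0.5887752   0.6868067 ]
(array([240.66666667, 132.14102564]), array([234, 124,  14,  16, 156], dtype=int32), array([-0.40148705,  0.09417768]), array([0.30363139, 0.0186985 ]))
```

View pics/z10.png

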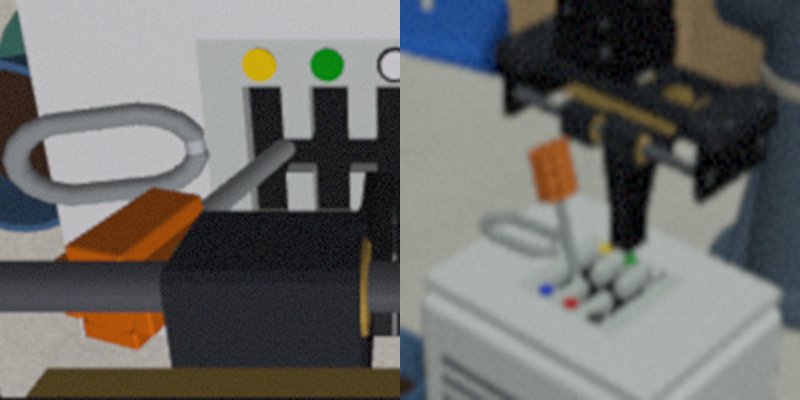

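The lever measures a ≈ 0.30 and b ≈ 0.02, so it is in line with the right slot in the crossbar. Now I'll go round to the near face and line up at local y ≈ -43.

```bash

python3 -m handwheel '[{"hand":-1,"dx":-2.2,"dy":0.57,"dz":0,"wx":0,"wy":0,"wz":0},{"hand":-1,"dx":-2.2,"dy":0.57,"dz":0,"wx":0,"wy":0,"wz":0},{"hand":-1,"dx":-0.6,"dy":-2.27,"dz":0,"wx":0,"wy":0,"wz":0},{"hand":-1,"dx":-0.6,"dy":-2.27,"dz":0,"wx":0,"wy":0,"wz":0},{"hand":-1,"dx":-0.6,"dy":-2.27,"dz":0,"wx":0,"wy":0,"wz":0},{"hand":-1,"dx":0,"dy":0,"dz":0,"wx":0,"wy":0,"wz":0},{"hand":-1,"dx":0,"dy":0,"dz":0,"wx":0,"wy":0,"wz":0}]'
python3 - <<'E'
from h import *
s=bot.read_state();print(s['position'],w2l(s['position']),s['force'])
a,_=cap('scene','scene11.png');print(est(a))
b,_=cap('wrist','wrist11.png')
cv2.imwrite('pics/z11.png',np.hstack([cv2.resize(x,(400,400),interpolation=2) for x in (b[130:330,150:350],a[90:190,195:315])])[:,:,::-1])
E
```

```text
time_s: 10.15
position: [0.4549, -0.0489, 0.2857]
tcp_rot: [[-0.968, 0.252, 0.0], [0.252, 0.968, -0.0], [-0.0, -0.0, -1.0]]
force: [0.4, -0.8, -0.0]
opening: 0.006
[ 0.45487655 -0.04892408  0.28569099] [-45.60817606 -45.8023698 ] [ 0.41399957 -0.77356425 -0.04649867]
(array([241.02469136, 132.25308642]), array([234, 125,  15,  15, 162], dtype=int32), array([-0.40148705,  0.09417768]), array([0.29086928, 0.02346342]))
```

View pics/z11.png

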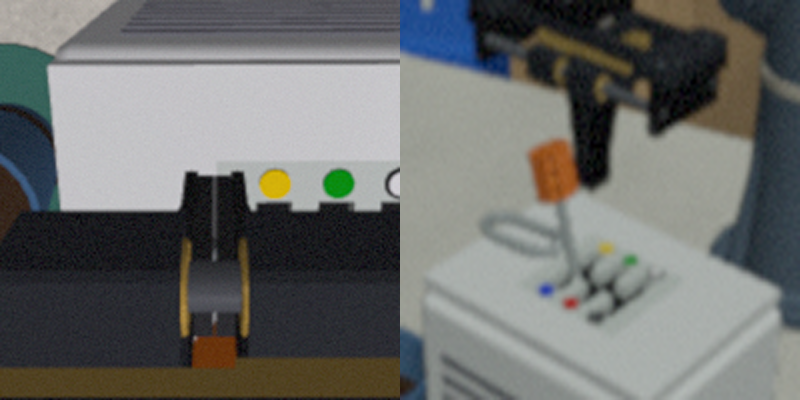

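The knob shows directly behind the fingers at (215,350) in the inset, so they are aligned. I'll push toward +x.

```bash

python3 -m handwheel '[{"hand":-1,"dx":0.97,"dy":-0.25,"dz":0,"wx":0,"wy":0,"wz":0},{"hand":-1,"dx":0.97,"dy":-0.25,"dz":0,"wx":0,"wy":0,"wz":0},{"hand":-1,"dx":0.58,"dy":-0.15,"dz":0,"wx":0,"wy":0,"wz":0},{"hand":-1,"dx":0.58,"dy":-0.15,"dz":0,"wx":0,"wy":0,"wz":0},{"hand":-1,"dx":0.58,"dy":-0.15,"dz":0,"wx":0,"wy":0,"wz":0},{"hand":-1,"dx":0.58,"dy":-0.15,"dz":0,"wx":0,"wy":0,"wz":0},{"hand":-1,"dx":0.58,"dy":-0.15,"dz":0,"wx":0,"wy":0,"wz":0},{"hand":-1,"dx":0,"dy":0,"dz":0,"wx":0,"wy":0,"wz":0}]'
python3 - <<'E'
from h import *
s=bot.read_state();print(s['position'],w2l(s['position']),s['force'])
a,_=cap('scene','scene12.png');print(est(a))
b,_=cap('wrist','wrist12.png')
cv2.imwrite('pics/z12.png',np.hstack([cv2.resize(x,(400,400),interpolation=2) for x in (b[130:330,150:350],a[90:190,195:315])])[:,:,::-1])
E
```

```text
time_s: 11.05
position: [0.5041, -0.0607, 0.2851]
tcp_rot: [[-0.968, 0.25, 0.0], [0.25, 0.968, 0.0], [0.0, 0.0, -1.0]]
force: [-1.5, 1.1, -1.5]
opening: 0.01
[ 0.50406483 -0.06071387  0.28514349] [  4.96526755 -44.90086742] [-1.53950743  1.09605232 -1.54760206]
(array([233.94871795, 137.38974359]), array([226, 129,  17,  17, 195], dtype=int32), array([-0.40148705,  0.09417768]), array([0.2871047 , 0.21504492]))
```

View pics/z12.png

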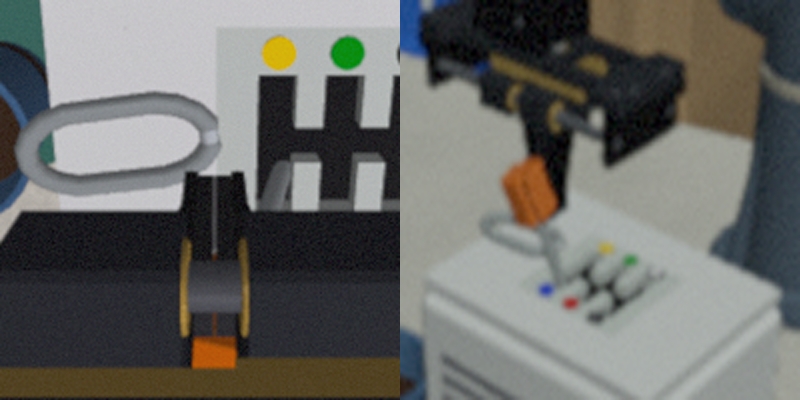

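The stem is in the right slot's far half, with b ≈ 0.215. About 9 mm remain. I'll finish slowly, watching the force for the end stop.

```bash

python3 -m handwheel '[{"hand":-1,"dx":0.29,"dy":-0.075,"dz":0,"wx":0,"wy":0,"wz":0},{"hand":-1,"dx":0.29,"dy":-0.075,"dz":0,"wx":0,"wy":0,"wz":0},{"hand":-1,"dx":0.19,"dy":-0.05,"dz":0,"wx":0,"wy":0,"wz":0},{"hand":-1,"dx":0,"dy":0,"dz":0,"wx":0,"wy":0,"wz":0}]'
for i in 1; do python3 -m handwheel '[{"hand":-1,"dx":0.15,"dy":-0.04,"dz":0,"wx":0,"wy":0,"wz":0},{"hand":-1,"dx":0,"dy":0,"dz":0,"wx":0,"wy":0,"wz":0}]'; done
python3 -c "
from h import *
s=bot.read_state();print(w2l(s['position']));a,_=cap('scene','scene13.png');print(est(a))"
```

```text
time_s: 11.55
position: [0.5109, -0.0625, 0.2852]
tcp_rot: [[-0.968, 0.25, -0.001], [0.25, 0.968, 0.0], [0.001, 0.0, -1.0]]
force: [-3.4, 0.8, -1.2]
opening: 0.007
time_s: 11.75
position: [0.5116, -0.0626, 0.2851]
tcp_rot: [[-0.968, 0.25, -0.003], [0.25, 0.968, 0.001], [0.003, 0.0, -1.0]]
force: [-5.0, 2.1, -2.0]
opening: 0.0
[ 12.7019371  -44.88314869]
(array([231.78865979, 139.1443299 ]), array([224, 130,  17,  18, 194], dtype=int32), array([-0.40148705,  0.09417768]), array([0.29371135, 0.26730722]))
```

```bash

python3 -m handwheel '[{"hand":-1,"dx":0.15,"dy":-0.04,"dz":0,"wx":0,"wy":0,"wz":0},{"hand":-1,"dx":0,"dy":0,"dz":0,"wx":0,"wy":0,"wz":0}]'
python3 -m handwheel '[{"hand":-1,"dx":0.15,"dy":-0.04,"dz":0,"wx":0,"wy":0,"wz":0},{"hand":-1,"dx":0,"dy":0,"dz":0,"wx":0,"wy":0,"wz":0}]'
python3 -c "
from h import *
s=bot.read_state();print(w2l(s['position']));a,_=cap('scene','scene14.png');print(est(a))"
```

```text
time_s: 12.0
position: [0.512, -0.0627, 0.285]
tcp_rot: [[-0.968, 0.25, -0.005], [0.25, 0.968, 0.001], [0.005, 0.0, -1.0]]
force: [-6.1, 2.8, -1.7]
opening: 0.004
time_s: 12.2
position: [0.5124, -0.0628, 0.2849]
tcp_rot: [[-0.968, 0.25, -0.008], [0.25, 0.968, 0.002], [0.008, -0.0, -1.0]]
force: [-9.4, 2.3, 0.6]
opening: 0.009
[ 13.54230609 -44.83232151]
(array([231.80412371, 139.17525773]), array([224, 130,  17,  18, 194], dtype=int32), array([-0.40148705,  0.09417768]), array([0.29262456, 0.26812634]))
```

The knob has stopped in the image while the force keeps rising, so it is at the end stop. I'll give one last small push, then back off, rise and check.

```bash

python3 -m handwheel '[{"hand":-1,"dx":0.24,"dy":-0.06,"dz":0,"wx":0,"wy":0,"wz":0},{"hand":-1,"dx":0,"dy":0,"dz":0,"wx":0,"wy":0,"wz":0}]'
python3 -m handwheel '[{"hand":-1,"dx":-0.97,"dy":0.25,"dz":0,"wx":0,"wy":0,"wz":0},{"hand":-1,"dx":-2.9,"dy":0.75,"dz":0,"wx":0,"wy":0,"wz":0},{"hand":-1,"dx":-2.9,"dy":0.75,"dz":0,"wx":0,"wy":0,"wz":0},{"hand":-1,"dx":0,"dy":0,"dz":4,"wx":0,"wy":0,"wz":0},{"hand":-1,"dx":0,"dy":0,"dz":4,"wx":0,"wy":0,"wz":0},{"hand":-1,"dx":0,"dy":4,"dz":4,"wx":0,"wy":0,"wz":0},{"hand":-1,"dx":0,"dy":4.5,"dz":2,"wx":0,"wy":0,"wz":0},{"hand":-1,"dx":0,"dy":4.5,"dz":0,"wx":0,"wy":0,"wz":0},{"hand":-1,"dx":0,"dy":4.5,"dz":0,"wx":0,"wy":0,"wz":0},{"hand":-1,"dx":0,"dy":0,"dz":0,"wx":0,"wy":0,"wz":0}]'
python3 -m handwheel '[{"hand":-1,"dx":0,"dy":4.5,"dz":0,"wx":0,"wy":0,"wz":0},{"hand":-1,"dx":0,"dy":4.5,"dz":0,"wx":0,"wy":0,"wz":0},{"hand":-1,"dx":0,"dy":4.5,"dz":0,"wx":0,"wy":0,"wz":0},{"hand":-1,"dx":0,"dy":4.5,"dz":0,"wx":0,"wy":0,"wz":0},{"hand":-1,"dx":0,"dy":0,"dz":0,"wx":0,"wy":0,"wz":0}]'
python3 - <<'E'
from h import *
a,_=cap('scene','scene15.png');print(est(a)); print(kpix(cam('scene'),.31,.285,*SC))
b,_=cap('side','side15.png')
cv2.imwrite('pics/z15.png',np.hstack([cv2.resize(x,(400,400),interpolation=2) for x in (b[130:230,230:390],a[100:190,195:315])])[:,:,::-1])
for n,w in(('scene',a),('side',b)):
    o=cv2.imread(f'pics/{n}0.png')[:,:,::-1]; cv2.imwrite(f'pics/d_{n}.png',cv2.absdiff(o,w))
cv2.imwrite('pics/full15.png',np.hstack([cv2.resize(x,(400,300)) for x in(b,a)])[:,:,::-1])
# stem distance to the blue dot in the side view
E
```

```text
time_s: 12.45
position: [0.5129, -0.0629, 0.2847]
tcp_rot: [[-0.968, 0.249, -0.012], [0.249, 0.968, 0.003], [0.013, -0.0, -1.0]]
force: [-13.8, 2.1, 2.6]
opening: 0.0
time_s: 13.45
position: [0.4517, 0.1281, 0.4227]
tcp_rot: [[-0.97, 0.243, 0.008], [0.243, 0.97, 0.003], [-0.007, 0.005, -1.0]]
force: [0.0, -0.1, 0.3]
opening: 0.003
time_s: 13.95
position: [0.4518, 0.308, 0.4215]
tcp_rot: [[-0.969, 0.245, 0.005], [0.245, 0.969, 0.004], [-0.004, 0.005, -1.0]]
force: [0.2, -1.1, 0.1]
opening: 0.003
(array([231.11976048, 139.61676647]), array([224, 132,  15,  16, 167], dtype=int32), array([-0.40148705,  0.09417768]), array([0.29837663, 0.28079224]))
[230.90085094 139.65935914]
```

View pics/z15.png

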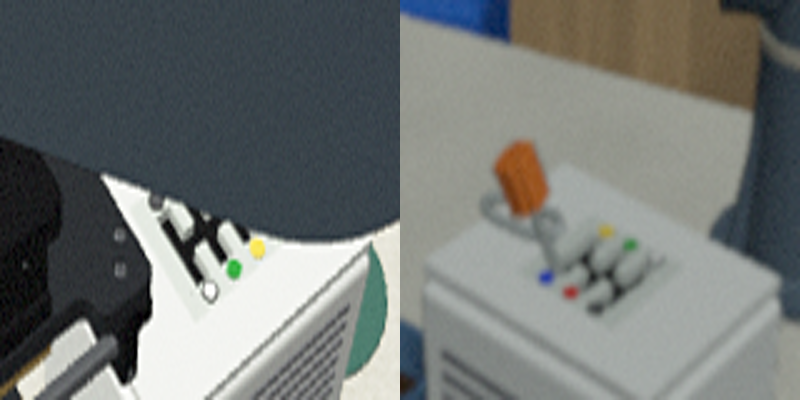

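View pics/full15.png

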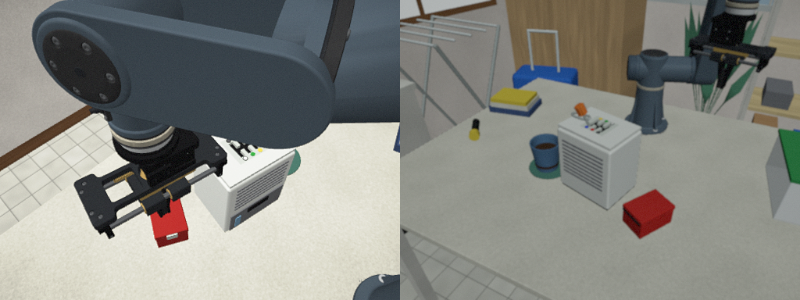

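The lever leans into the blue slot, with b ≈ 0.281 against 0.285 at home. I'll move the arm further off for an unobstructed side check.

```bash

python3 -m handwheel '[{"hand":-1,"dx":-1.3,"dy":4,"dz":0,"wx":0,"wy":0,"wz":0},{"hand":-1,"dx":-1.3,"dy":4,"dz":0,"wx":0,"wy":0,"wz":0},{"hand":-1,"dx":-1.3,"dy":4,"dz":0,"wx":0,"wy":0,"wz":0},{"hand":-1,"dx":-1.3,"dy":4,"dz":0,"wx":0,"wy":0,"wz":0},{"hand":-1,"dx":-1.3,"dy":4,"dz":0,"wx":0,"wy":0,"wz":0},{"hand":-1,"dx":-1.3,"dy":4,"dz":0,"wx":0,"wy":0,"wz":0},{"hand":-1,"dx":0,"dy":0,"dz":0,"wx":0,"wy":0,"wz":0},{"hand":-1,"dx":0,"dy":0,"dz":0,"wx":0,"wy":0,"wz":0}]'
python3 - <<'E'
from h import *
a,_=cap('scene','scene16.png');print(est(a))
b,_=cap('side','side16.png')
b0=cv2.imread('pics/side0.png')[:,:,::-1]
cv2.imwrite('pics/z16.png',np.hstack([cv2.resize(x,(400,500),interpolation=2) for x in (b0[120:320,180:390],b[120:320,180:390])])[:,:,::-1])
for n,(x,y) in {'scene':(a,cv2.imread('pics/scene0.png')[:,:,::-1]),'side':(b,b0)}.items():
    for nm,lo,hi in (('red',(0,150,60),(3,255,255)),('blue',(100,80,40),(125,255,200))):
        r=[]
        for q in(y,x):
            k=cv2.inRange(cv2.cvtColor(np.ascontiguousarray(q),cv2.COLOR_RGB2HSV),lo,hi)
            k[:130]=0
            N,l,st,ce=cv2.connectedComponentsWithStats(k);i=1+np.argmax(st[1:,4]);r.append((ce[i].round(1).tolist(),int(st[i,4])))
        print(n,nm,r)
E
```

```text
time_s: 14.85
position: [0.3735, 0.5428, 0.4209]
tcp_rot: [[-0.968, 0.251, 0.001], [0.251, 0.968, -0.0], [-0.001, 0.0, -1.0]]
force: [-0.2, 0.2, 0.7]
opening: 0.004
(array([231.09580838, 139.65269461]), array([224, 132,  15,  16, 167], dtype=int32), array([-0.40148705,  0.09417768]), array([0.29811144, 0.28177776]))
scene red [([318.1, 271.7], 2258), ([318.0, 271.6], 2257)]
scene blue [([185.6, 192.6], 1094), ([185.7, 192.6], 1097)]
side red [([212.7, 273.8], 1920), ([223.8, 245.7], 37)]
side blue [([370.0, 165.7], 408), ([370.0, 165.8], 412)]
```

View pics/z16.png

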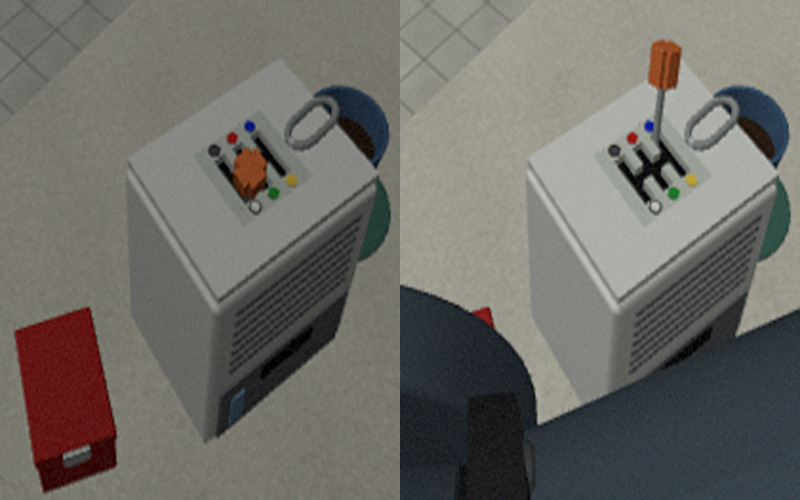

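The stem stands at the far end of the right slot by the blue dot (about (652,130)), and the carabiner, pot and box look unmoved. I'll hand it in.

```bash
python3 -c "
from rig import hand_in
print(hand_in())"
```

```text
the job is handed in; nothing more can be done
None
```

The lever is in the blue slot, the far end of the right slot, pushed fully home; I've handed the job in at about 15 s of robot time. I used the shut fingers in three pushes: forward into the crossbar, right along it, then forward into the slot. The knob was never gripped, and no other slot end was touched after the start.

**Lever home:** The knob stopped moving in the scene view while the push force rose to about 14 N. After I let go, the scene view read b ≈ 0.281 (home is 0.285) and a ≈ 0.298 (within the slot's play). The side view shows the stem at the slot's end by the blue dot.

**Other objects:** The red box and pot sit at the same pixels as before, within 0.1 px in the scene view. The carabiner and trivet look unmoved by eye.

**Checks that disagreed or were blocked:**
- The two fixed cameras gave gate positions about 5 mm apart in x. I used the mean, and the wrist camera agreed with it to within about 2 to 3 mm.
- At the end the arm hid most of the red box in the side view, so that box check rests on the scene view alone.

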